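# Hold the ice bucket open for a guest

### The job

A guest wants ice: press the ice bucket's thumb lever all the way down with the fingertips so that the lid stands fully open, and keep it open for a good three seconds. Then let the lever come up slowly under the fingers, so that the lid goes down without slamming, and leave it closed. Work by the lever only, without touching the lid; do not shift, tip or lift the bucket, and leave everything else on the board where it is.

Things in the scene. Friction and masses are not known exactly. Their poses are not given: they have to be found in the camera images.
- bucket: Round steel ice bucket with ice, 2.3 to 3.1 kg, loose on the board. 140 mm wide at the rim, 165 mm tall, closed lid 188 mm; brass loop handles reach 98 mm from its axis along its +y and -y. Origin: centre of the underside, z up. Its own -x points from its axis to the thumb lever and to the lid's hinge, both on that side.
- lever_pad (a point): Centre of the upper face of the brass thumb lever's pad, 40 mm long radially, 36 wide, 5 thick, with a 4 mm lip at the outer end. At rest 138 mm from the bucket's axis, 148 mm above the board, sloping up outwards by 0.30 rad. Fully pressed: 38 mm lower and 2 mm further out, sloping down outwards by 0.33 rad. Nothing stands under it.
- lever (a joint): Turn of the thumb lever, rad: 0 at rest (up), grows when pressed, 0.62 at its lower stop. Its pivot is 80 mm from the bucket's axis, 126 mm above the board. It needs about 4 to 8 N at the pad, rising sharply at the stop. Pull links join it to the lid, whose weight pushes it back up; it stays down only while held down.
- lid (a joint): Opening of the lid, rad: 0 closed, 1.08 with the lever at its lower stop. It follows the lever at 1.73 rad per rad and has no damper: let go, it slams.
- lid_knob (a point): Centre of the 20 mm brass ball knob in the middle of the steel lid (146 mm wide, 0.2 to 0.33 kg). Closed, it is 202 mm above the board. The lid's edge opposite the lever rises; fully open the lid stands 62 degrees up above the hinge, leaning away from the lever, its top edge about 300 mm above the board.
- bucket_hinge (a point): Middle of the lid's hinge pin, 77 mm from the bucket's axis on the lever's side, 166 mm above the board. The pin is parallel to the bucket's y axis.
- siphon: Bystander: bottle-shaped glass soda siphon with steel head, spout and trigger, 100 mm wide, 292 mm tall, loose. Origin: centre of the underside.
- shaker: Bystander: steel cocktail shaker, 90 mm wide, 232 mm tall, loose. Origin: centre of the underside.
- coupe: Bystander: green glass coupe on a stem, rim 100 mm wide, 128 mm tall, loose. Origin: centre of the underside.
- squeezer: Bystander: hinged steel lemon squeezer lying down, 220 mm long along its x axis, 68 mm wide, 54 mm tall, loose. Origin: centre of the underside.
- mould: Bystander: round silicone ice sphere mould with a flange round its middle, 88 mm wide, 86 mm tall, loose. Origin: centre of the underside.
- jigger: Bystander: steel double-cone measure, 44 mm wide, 82 mm tall, loose. Origin: centre of the underside.
- tongs: Bystander: steel ice tongs lying flat, 180 mm long along its x axis, 12 mm tall, loose. Origin: centre of the underside.
- tumbler: Bystander: clear glass tumbler, 84 mm wide, 90 mm tall, loose. Origin: centre of the underside.
There are look-alikes about, which are no part of the job. Leave any orange look-alike of the bucket alone.

How it is judged (in metres and radians):
On the way, in this order (a step that is already met when the one before it is completed fails the run):
1. the lid stands fully open (at least 1.0 of 1.08 rad) for 2.5 s without a break (value of joint lid above 1 rad), for 2.5 s.
2. the lid is closed again (value of joint lid below 0.03 rad), for 0.3 s.
At the end, for the whole second after the job is handed in: The lid is closed (under 0.03 rad) and the lever is up (under 0.03 rad); the bucket stands upright (within 0.03 rad), at rest, within 20 mm of where it was (value of joint each of lid, lever below 0.03 rad and distance of bucket from where it was at the start of the episode below 0.02 m and angle between bucket's own z axis and vertical below 0.03 rad and linear speed of bucket below 0.02 m/s); the robot touches nothing.
It fails at once if the lid slams: it comes down faster than 2.5 rad/s over the last 0.4 rad, or faster than 4 rad/s anywhere (velocity of joint lid below -4 rad/s or (value of joint lid below 0.4 rad and velocity of joint lid below -2.5 rad/s)).
It fails at once if the robot touches the lid (over 1 N) (contact force between any of the fingers, the arm and lid above 1 N).
It fails at once if the bucket is shifted or lifted by more than 20 mm, or tipped by more than 0.1 rad (distance of bucket from where it was at the start of the episode above 0.02 m or angle between bucket's own z axis and vertical above 0.1 rad).
It fails at once if another thing on the board is moved by more than 15 mm (distance of any of siphon, shaker, coupe, squeezer, mould, jigger, tongs, tumbler from where it was at the start of the episode above 0.015 m).
It also fails if it takes over 43 s, if anything falls off the work surface, if the arm or the gripper's body presses on something with over 40 N, if the wrist force passes 120 N, or if a joint passes its speed limit or range.

### The arm

A 7-joint arm with a two-finger parallel gripper is mounted at the origin on the work surface. World frame = base frame: x ahead of the robot, y to its left, z up, the work surface at z = 0. Lengths are in mm, angles in rad, forces in N, time in s.
With the tool pointing down it reaches from about 425 to 800 mm from the base axis. Payload 8.3 kg.
Tool frame: the origin (TCP) lies between the finger pads; the fingertips stand tcp_to_tips ahead of it and the grasp point (between the pads) lies 5 mm behind it (tcp_to_tips is the distance from the TCP to the fingertips, in mm); z points along the fingers, y is the direction in which the jaws open and shut (so a half turn about z gives the same grasp; the last joint's range is limited). The gripper opens to 85 mm and grips with 20 to 120 N. Pads are 22 mm wide; open, the fingers measure 114 mm over their backs; the gripper's body (76 mm by 85 mm) begins 54 mm behind the grasp point. The pads swing forward as they close: fully open they stand 13 mm farther back than shut.
Start: joints at [-1.374, 0.383, 0.016, 1.37, -0.006, 1.388, -0.046], TCP at [160.504, 604.022, 245.279] pointing down, gripper open.
Joint ranges: [-2.95, 2.95], [-0.25, 2.06], [-1.52, 1.56], [0.18, 2.33], [-1.44, 4.58], [0.02, 2.06], [-3.01, 3.01]. Speed limits (rad/s): [2.39, 2.39, 3.01, 3.01, 3.14, 3.14, 3.14].

### API

Orientations are given as [roll, pitch, yaw] about the fixed x, y, z axes, in that order (R = Rz(yaw) Ry(pitch) Rx(roll)).
In Python, from station import read_state, capture, camera_params, finish_job, tcp_to_tips gives the robot as it stands.
- The arm moves only by the tool servo_tool, never from a script. Its argument "deltas" is a list of rows, each an object of numbers: "dx", "dy", "dz": the shift along the tool's x, y, z in cm; "turn": the turn about the tool's z in degrees; "hand": the finger opening in cm, from 0 to 8.54. A call has 1 to 8 rows; each row is the pose to reach, as a shift and turn from the pose commanded when the call began, along the tool's axes at that moment; what a row does not reach only later rows make up. A row lasts 1/10 s, in which the tool goes at most 50 mm and 8.59 degrees, less where a joint would pass 70% of its speed; a pose out of reach is approached as far as the arm can. A call with a gripper value outside its range is refused whole. The fingers move at their own pace and stop on an object; "squeeze" is the grip in N (left out, the last holds). Time passes only in rows, so rows that repeat a pose let the fingers close. It gives the time, the measured TCP pose, the force and the opening at its end, in the units of the state.
- read_state(): the state, without advancing time (a new reading comes with each control period).
- capture(name): name is "scene" or "top" or "wrist"; returns (picture, depth): 480x640x3 uint8, red, green, blue; 480x640 float32, mm along the optical axis (not along the pixel's ray), 0 where there is no reading.
- camera_params(name): a dict with "fx", "fy", "cx", "cy" (pixels), "eye" and "rotation" of the camera in the world. Camera axes: x right, y up, looking along -z (the intrinsics and any distortion apply to the point x, -y, -z); pixel columns grow to the right and rows downward; lengths in mm; the calibration is good to about 2 mm. A picture is of the moment at which its call begins: read the wrist's pose just before it. camera_params takes no time and is no camera call; for the wrist camera it gives the pose at the moment of the call.
- finish_job(): hands the job in, once; it reports no verdict.
The state is a dict: "time": time; "joint_positions": joint angles; "qd": joint speeds; "joint_torque": joint torques, N m; "tcp_pos": TCP position; "ee_rot": TCP orientation; "ft_force": force on the tool from outside, world axes, zero at the start; "torque": the same for the moment, N m; "grip_width": finger opening in mm.
Only numpy, scipy, OpenCV 4.12 (cv2) and the standard library are available. Lean on these libraries where they do the work, as an engineer would, in place of code of your own. Each camera call takes 0.05 s, during which the arm holds its last target.

## Working session

There is one attempt and no reset: what is moved stays moved. The work goes in short steps, Python scripts to look and compute and a tool call to move; the robot and the scene stay as the last step left them, time stands still between calls to the robot, and variables do not carry over. Pictures are saved under pics/ and viewed, and the job is handed in when it is done.

Besides the shell and the picture viewer there is one more tool, called as a command line: name --argument value ..., lists and objects as JSON in quotes. servo_tool: Moves the arm, as the interface text tells. Its arguments: {"type":"object","properties":{"deltas":{"type":"array","items":{"type":"object","properties":{"dx":{"type":"number"},"dy":{"type":"number"},"dz":{"type":"number"},"turn":{"type":"number"},"hand":{"type":"number"}}}},"squeeze":{"type":"number"}},"required":["deltas"]}

```bash
mkdir -p pics; ls; python3 - <<'E'
from station import *
import cv2,numpy as np
print(read_state(), tcp_to_tips)
for n in ["scene","top","wrist"]:
    p=camera_params(n);print(n,p)
    im,d=capture(n);cv2.imwrite(f"pics/{n}0.png",im[:,:,::-1]);np.save(f"pics/{n}0.npy",d)
E
```

```text
pics
{'time': 0.0, 'joint_positions': array([-1.37389574,  0.38425487,  0.01638007,  1.37115566, -0.00630078,
        1.38820968, -0.04649438]), 'qd': array([-1.87312072e-03,  6.02772208e-04,  4.41096800e-04,  6.83399853e-04,
        9.19575771e-04, -9.73790372e-05,  1.52549509e-03]), 'joint_torque': array([ 9.92573296e-04, -6.27584338e+01,  8.44903942e-01, -3.71822906e+01,
        1.66719739e-02,  1.39495404e-02, -1.03436739e-05]), 'tcp_pos': array([160.40007446, 603.57094247, 244.26779588]), 'ee_rot': array([-3.13961488e+00,  3.83343541e-05,  2.88185566e+00]), 'ft_force': array([ 0.37826051, -0.03258186, -0.20245035]), 'torque': array([-0.00191787,  0.00347721, -0.01698981]), 'grip_width': 85.23872331792712} 14.0
scene {'fx': 493.37870564575223, 'fy': 493.37870564575223, 'cx': 321.8268553864625, 'cy': 235.36356696381426, 'eye': array([ 302.26416431, -297.24937917, 1387.08729417]), 'rotation': array([ 0.30117297, -0.00339114, -0.63639597])}
top {'fx': 560.8467962681543, 'fy': 560.8467962681543, 'cx': 324.1870575703383, 'cy': 239.3612648974266, 'eye': array([ 270.65015722,    1.94762878, 1341.09276129]), 'rotation': array([ 0.20760234, -0.00235724, -1.49162069])}
wrist {'fx': 378.7232739555331, 'fy': 378.7232739555331, 'cx': 316.6184841022214, 'cy': 240.99942033710903, 'eye': array([ 81.58002536, 624.80099289, 372.69312802]), 'rotation': array([-0.31992784,  0.00197862,  1.31166713])}
```

View pics/scene0.png

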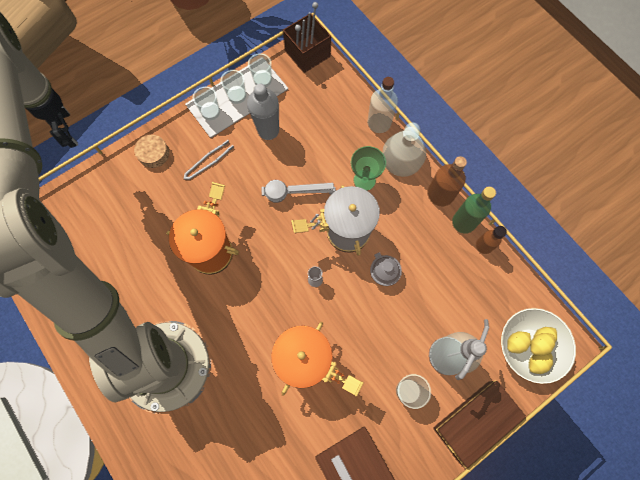

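View pics/top0.png

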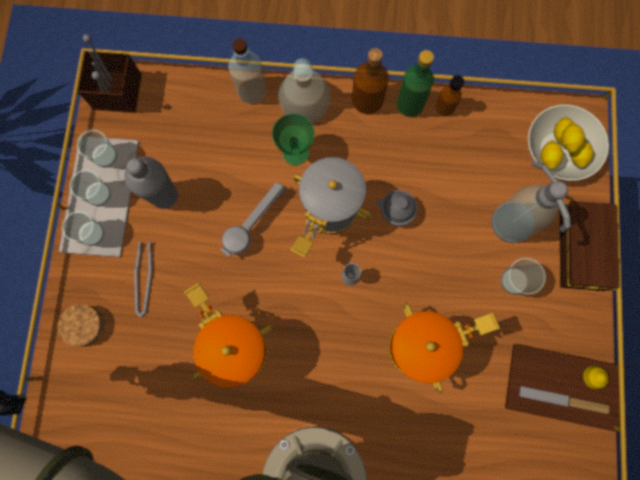

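View pics/wrist0.png

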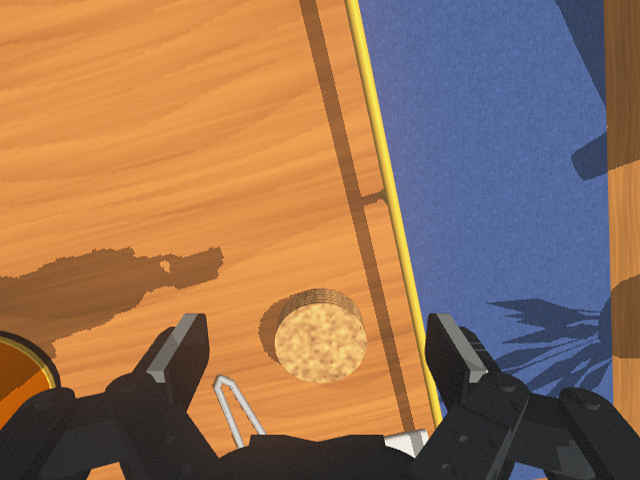

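The steel bucket has its lid at scene (351,212) and top (333,190), with its brass pad at scene (301,226) and top (303,244). The orange ones are look-alikes. Next I measure the pad, knob and lid in both views.

```bash
cat > h.py <<'E'
import numpy as np,cv2
from scipy.spatial.transform import Rotation as R
from station import *
def rays(n,uv,p=None):
    p=p or camera_params(n); uv=np.atleast_2d(uv).astype(float)
    d=np.c_[(uv[:,0]-p['cx'])/p['fx'],-(uv[:,1]-p['cy'])/p['fy'],-np.ones(len(uv))]
    return p['eye'],d@R.from_euler('xyz',p['rotation']).as_matrix().T
def plane(n,uv,z):
    e,d=rays(n,uv);return e+d*((z-e[2])/d[:,2])[:,None]
def withdepth(n,uv,D):
    e,d=rays(n,uv);uv=np.atleast_2d(uv).astype(int);return e+d*D[uv[:,1],uv[:,0]][:,None]
def tri(a,b):
    (e1,d1),(e2,d2)=[(e,d[0]/np.linalg.norm(d[0])) for e,d in (a,b)]
    t=np.linalg.lstsq(np.c_[d1,-d2],e2-e1,rcond=None)[0]
    p,q=e1+t[0]*d1,e2+t[1]*d2
    return (p+q)/2,np.linalg.norm(p-q)
E
python3 - <<'E'
from h import *
roi={'scene':(280,180,390,255),'top':(285,150,380,262)}
res={}
for n in roi:
    im=cv2.imread(f'pics/{n}0.png');D=np.load(f'pics/{n}0.npy')
    x0,y0,x1,y1=roi[n]
    hsv=cv2.cvtColor(im,cv2.COLOR_BGR2HSV)
    m=((hsv[...,0]>19)&(hsv[...,0]<35)&(hsv[...,1]>90)&(hsv[...,2]>110)).astype(np.uint8)
    mm=np.zeros_like(m);mm[y0:y1,x0:x1]=m[y0:y1,x0:x1]
    k,l,s,c=cv2.connectedComponentsWithStats(mm)
    for i in range(1,k):
        if s[i,4]>15:
            v,u=np.nonzero(l==i);P=withdepth(n,np.c_[u,v],D)
            print(n,c[i].round(1),s[i],np.median(P,0).round(),P.min(0).round(),P.max(0).round())
    cv2.imwrite(f'pics/crop_{n}.png',cv2.resize(im[y0-10:y1+10,x0-10:x1+10],None,fx=4.4,fy=4.4,interpolation=cv2.INTER_CUBIC))
E
```

```text
scene [351.8 205.8] [350 204   5   5  19] [630.  12. 212.] [625.   7. 205.] [637.  18. 217.]
scene [322.4 219.9] [317 213  11  14  55] [557.  38. 170.] [ 302. -297.  129.] [ 568.   60. 1387.]
scene [300.7 225.2] [291 220  25  12 176] [505.  65. 148.] [ 302. -297.  132.] [ 542.   90. 1387.]
top [296.6 177.1] [294 175   6   5  19] [665.  94. 127.] [661.  87. 100.] [669.  99. 133.]
top [332.4 184.5] [330 182   6   7  34] [627.  10. 210.] [621.   5. 202.] [634.  16. 216.]
top [315.9 221.3] [306 212  20  20 124] [556.  39. 170.] [542.  20. 125.] [573.  62. 181.]
top [302.3 244.7] [291 226  23  30 260] [504.  65. 147.] [481.  46. 128.] [552.  88. 173.]
```

View pics/crop_top.png

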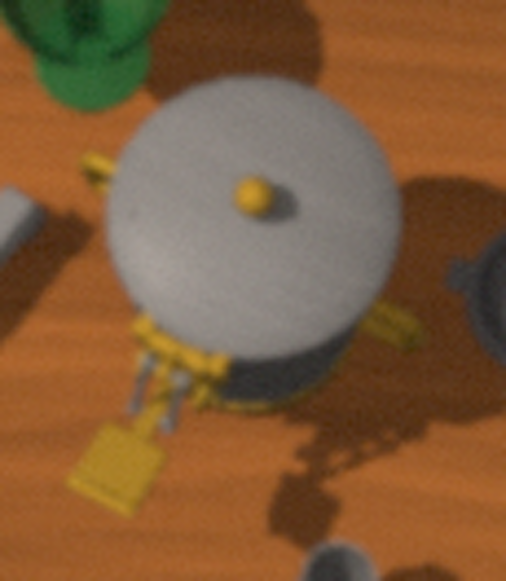

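```bash
python3 - <<'E'
from h import *
for n in ('scene','top'):
    im=cv2.imread(f'pics/{n}0.png');D=np.load(f'pics/{n}0.npy')
    v,u=np.mgrid[0:480,0:640];uv=np.c_[u.ravel(),v.ravel()]
    P=withdepth(n,uv,D)
    q=P[(abs(P[:,2]-147)<22)&(np.hypot(P[:,0]-504,P[:,1]-65)<30)]
    print(n,'pad',len(q),q.mean(0).round(1),((q.min(0)+q.max(0))/2).round(1))
    c=q.mean(0);w,V=np.linalg.eigh(np.cov(q.T));print('normal',V[:,0].round(3))
    # lid edge
    r=P[(P[:,2]>168)&(P[:,2]<196)&(np.hypot(P[:,0]-628,P[:,1]-10)<85)]
    (cx,cy),rad=cv2.minEnclosingCircle(r[:,:2].astype(np.float32));print('lid',len(r),cx,cy,rad,r[:,:2].mean(0))
E
```

```text
scene pad 214 [504.3  65.7 148.3] [504.8  67.6 147.5]
normal [ 0.317 -0.135  0.939]
lid 2298 623.8807373046875 12.9137544631958 79.68534851074219 [624.57023477   8.2373421 ]
top pad 312 [503.8  65.4 147.5] [505.9  66.8 146.6]
normal [ 0.311 -0.141  0.94 ]
lid 3389 623.5004272460938 12.336311340332031 79.59683227539062 [623.78567128  10.61676618]
```

servo_tool --deltas '[{"dz": -4,"hand": 0},{"dz": -8.5,"hand": 0},{"dx": -3,"dy": -2.8,"dz": -8.5,"hand": 0},{"dx": -6,"dy": -5.5,"dz": -8.5,"hand": 0},{"dx": -9,"dy": -8.3,"dz": -8.5,"hand": 0},{"dx": -12,"dy": -11,"dz": -8.5,"hand": 0}]' --squeeze 20

```text
validation failed for argument at $.de...
```

servo_tool --deltas '[{"dx": 0.0,"dy": 0.0,"dz": -4.0,"turn": 0.0,"hand": 0.0},{"dx": 0.0,"dy": 0.0,"dz": -8.5,"turn": 0.0,"hand": 0.0},{"dx": -3.0,"dy": -2.8,"dz": -8.5,"turn": 0.0,"hand": 0.0},{"dx": -6.0,"dy": -5.5,"dz": -8.5,"turn": 0.0,"hand": 0.0},{"dx": -9.0,"dy": -8.3,"dz": -8.5,"turn": 0.0,"hand": 0.0},{"dx": -12.0,"dy": -11.0,"dz": -8.5,"turn": 0.0,"hand": 0.0}]' --squeeze 20.0

```text
time: 0.75
tcp_pos: [248.9, 465.3, 330.0]
ee_rot: [-3.141, -0.0, 2.882]
ft_force: [1.1, 0.1, 0.1]
grip_width: 0.4
```

servo_tool --deltas '[{"dx": -3.0,"dy": -2.8,"dz": 0.0,"turn": 1.0,"hand": 0.0},{"dx": -6.0,"dy": -5.5,"dz": 0.0,"turn": 2.0,"hand": 0.0},{"dx": -9.0,"dy": -8.3,"dz": 0.0,"turn": 3.0,"hand": 0.0},{"dx": -12.0,"dy": -11.0,"dz": 0.0,"turn": 4.0,"hand": 0.0},{"dx": -15.0,"dy": -13.8,"dz": 0.0,"turn": 5.0,"hand": 0.0},{"dx": -18.0,"dy": -16.5,"dz": 0.0,"turn": 6.0,"hand": 0.0},{"dx": -20.0,"dy": -18.4,"dz": 0.0,"turn": 9.0,"hand": 0.0},{"dx": -20.0,"dy": -18.4,"dz": 0.0,"turn": 9.0,"hand": 0.0}]'

```text
time: 1.55
tcp_pos: [396.5, 233.8, 330.5]
ee_rot: [-3.142, 0.001, 2.714]
ft_force: [0.2, -0.0, 0.8]
grip_width: -0.5
```

servo_tool --deltas '[{"dx": -3.0,"dy": -2.0,"dz": 0.0,"turn": 0.0,"hand": 0.0},{"dx": -6.0,"dy": -4.0,"dz": 0.0,"turn": 0.0,"hand": 0.0},{"dx": -9.0,"dy": -6.0,"dz": 0.0,"turn": 0.0,"hand": 0.0},{"dx": -12.0,"dy": -8.0,"dz": 0.0,"turn": 0.0,"hand": 0.0},{"dx": -14.6,"dy": -9.7,"dz": 0.0,"turn": 0.0,"hand": 0.0},{"dx": -16.6,"dy": -11.0,"dz": 2.0,"turn": 0.0,"hand": 0.0},{"dx": -16.6,"dy": -11.0,"dz": 6.0,"turn": 0.0,"hand": 0.0},{"dx": -16.6,"dy": -11.0,"dz": 6.0,"turn": 0.0,"hand": 0.0}]'

```text
time: 2.35
tcp_pos: [498.9, 70.1, 265.4]
ee_rot: [-3.136, -0.007, 2.724]
ft_force: [0.3, 0.8, -0.6]
grip_width: 0.0
```

```bash
python3 - <<'E'
from h import *
print({k:np.round(v,3) for k,v in read_state().items()})
for n in ["scene","wrist","top"]:
    im,d=capture(n);cv2.imwrite(f"pics/{n}1.png",im[:,:,::-1]);np.save(f"pics/{n}1.npy",d)
im=cv2.imread('pics/scene1.png');cv2.imwrite('pics/scene1c.png',cv2.resize(im[130:280,220:420],None,fx=4,fy=4))
E
```

```text
{'time': np.float64(2.35), 'joint_positions': array([-0.698,  0.118,  0.547,  1.676, -0.062,  1.374,  1.011]), 'qd': array([-0.02 , -0.036, -0.019, -0.105,  0.008,  0.092, -0.008]), 'joint_torque': array([  2.102, -40.212,   4.436, -37.652,   0.195,  -1.64 ,   0.26 ]), 'tcp_pos': array([498.881,  70.136, 265.428]), 'ee_rot': array([-3.136, -0.007,  2.724]), 'ft_force': array([ 0.267,  0.796, -0.645]), 'torque': array([ 0.03 ,  0.032, -0.006]), 'grip_width': np.float64(0.032)}
```

View pics/scene1c.png

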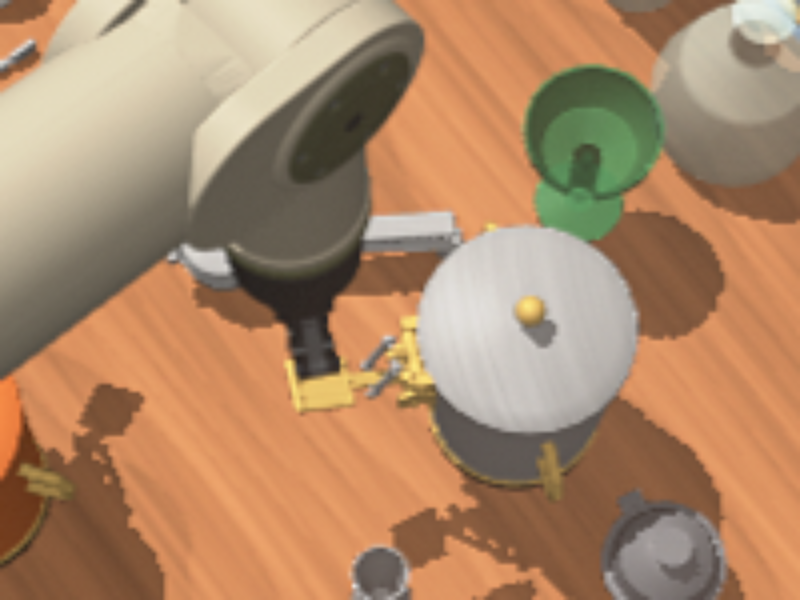

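View pics/wrist1.png

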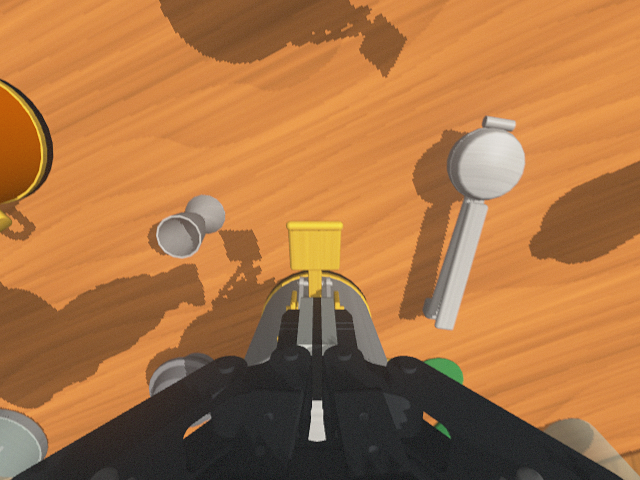

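Centred: the pad is at wrist (315,247), in line with the finger seam at column 317. Next I descend to just above it.

servo_tool --deltas '[{"dx": 0.0,"dy": 0.0,"dz": 3.0,"turn": 0.0,"hand": 0.0},{"dx": 0.0,"dy": 0.0,"dz": 6.0,"turn": 0.0,"hand": 0.0},{"dx": 0.0,"dy": 0.0,"dz": 8.5,"turn": 0.0,"hand": 0.0},{"dx": 0.0,"dy": 0.0,"dz": 9.5,"turn": 0.0,"hand": 0.0},{"dx": 0.0,"dy": 0.0,"dz": 9.5,"turn": 0.0,"hand": 0.0},{"dx": 0.0,"dy": 0.0,"dz": 9.5,"turn": 0.0,"hand": 0.0},{"dx": 0.0,"dy": 0.0,"dz": 9.5,"turn": 0.0,"hand": 0.0}]'

```text
time: 3.2
tcp_pos: [502.6, 70.2, 177.1]
ee_rot: [3.14, 0.002, 2.725]
ft_force: [0.8, 0.3, 0.4]
grip_width: 0.2
```

```bash
python3 - <<'E'
from h import *
print({k:np.round(v,3) for k,v in read_state().items()})
for n in ["wrist","scene"]:
    im,d=capture(n);cv2.imwrite(f"pics/{n}2.png",im[:,:,::-1])
im=cv2.imread('pics/scene2.png');cv2.imwrite('pics/scene2c.png',cv2.resize(im[130:280,220:420],None,fx=4,fy=4))
E
```

```text
{'time': np.float64(3.2), 'joint_positions': array([-0.681,  0.186,  0.544,  1.81 , -0.104,  1.171,  1.049]), 'qd': array([ 0.004,  0.002,  0.001,  0.009, -0.001, -0.005,  0.002]), 'joint_torque': array([-9.6000e-02, -4.0692e+01,  3.6660e+00, -3.4513e+01,  8.0000e-03,
        1.8000e-02, -7.0000e-03]), 'tcp_pos': array([502.606,  70.248, 177.098]), 'ee_rot': array([3.140e+00, 2.000e-03, 2.725e+00]), 'ft_force': array([0.802, 0.34 , 0.371]), 'torque': array([ 0.001, -0.005, -0.014]), 'grip_width': np.float64(0.217)}
```

View pics/wrist2.png

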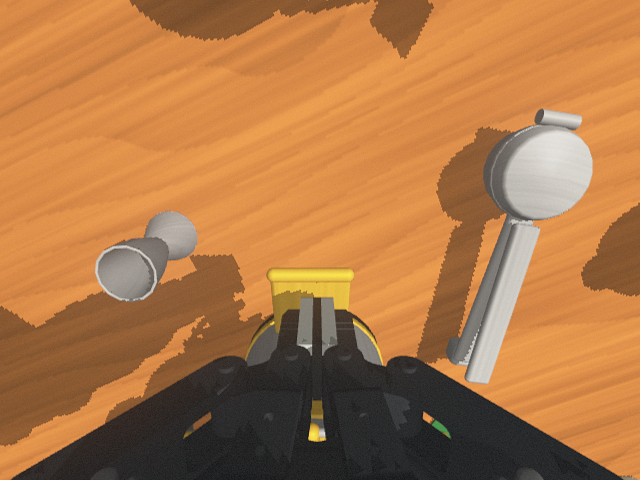

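View pics/scene2c.png

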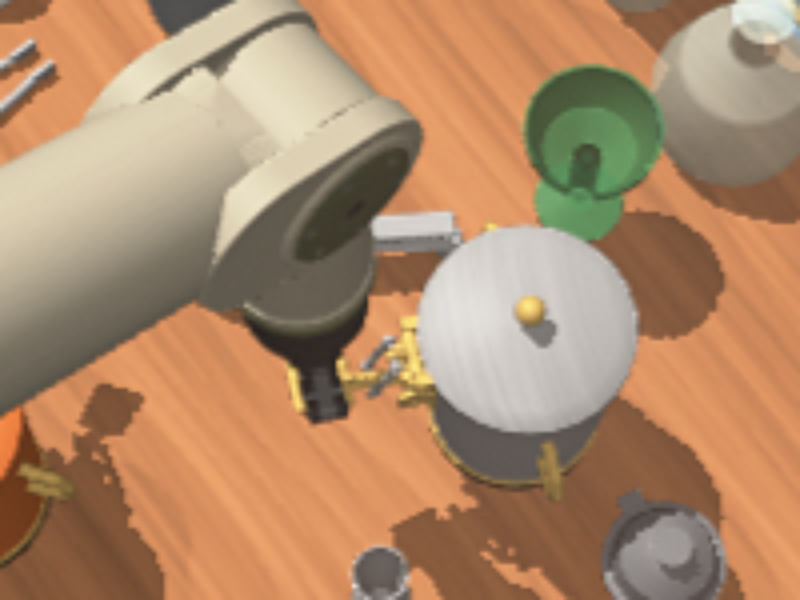

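servo_tool --deltas '[{"dx": -0.1,"dy": -0.35,"dz": 0.0,"turn": 0.0,"hand": 0.0},{"dx": -0.1,"dy": -0.35,"dz": 0.5,"turn": 0.0,"hand": 0.0},{"dx": -0.1,"dy": -0.35,"dz": 0.8,"turn": 0.0,"hand": 0.0},{"dx": -0.1,"dy": -0.35,"dz": 1.1,"turn": 0.0,"hand": 0.0},{"dx": -0.1,"dy": -0.35,"dz": 1.4,"turn": 0.0,"hand": 0.0},{"dx": -0.1,"dy": -0.35,"dz": 1.7,"turn": 0.0,"hand": 0.0},{"dx": -0.1,"dy": -0.35,"dz": 1.7,"turn": 0.0,"hand": 0.0},{"dx": -0.1,"dy": -0.35,"dz": 1.7,"turn": 0.0,"hand": 0.0}]'

```text
time: 4.1
tcp_pos: [500.9, 66.6, 158.4]
ee_rot: [3.141, -0.0, 2.725]
ft_force: [-2.9, 0.7, 6.1]
grip_width: 0.3
```

```bash
cat > snap.py <<'E'
import sys
from h import *
s=read_state();print({k:np.round(s[k],2) for k in('time','tcp_pos','ft_force','torque')})
t=sys.argv[1]
im,d=capture("scene");np.save(f'pics/s{t}.npy',d)
a=cv2.resize(im[130:280,220:420,::-1],None,fx=4,fy=4);cv2.imwrite(f'pics/s{t}.png',a)
E
python3 snap.py 3
```

```text
{'time': np.float64(4.1), 'tcp_pos': array([500.89,  66.59, 158.43]), 'ft_force': array([-2.9 ,  0.75,  6.06]), 'torque': array([0.21, 0.66, 0.01])}
```

View pics/s3.png

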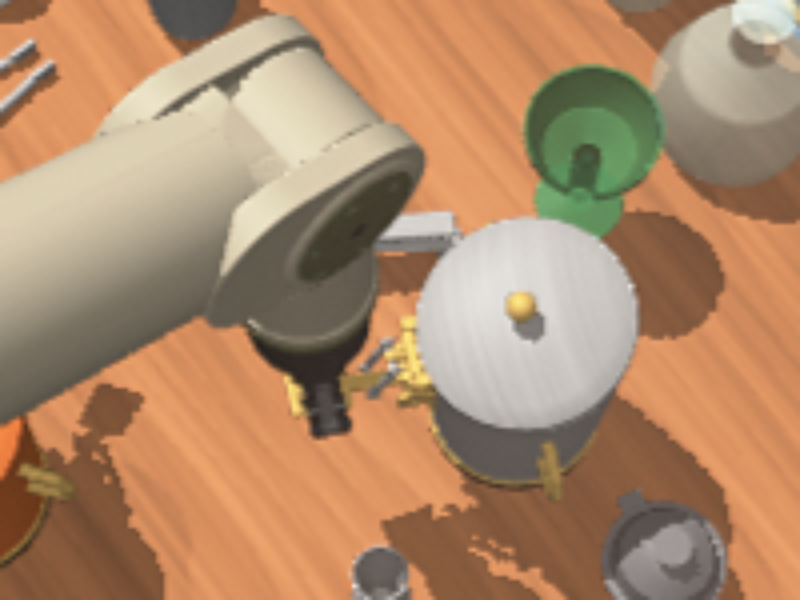

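The lid has begun to lift under the lever, at about 6 N. I carry on pressing.

servo_tool --deltas '[{"dx": 0.0,"dy": 0.0,"dz": 0.3,"turn": 0.0,"hand": 0.0},{"dx": 0.0,"dy": 0.0,"dz": 0.6,"turn": 0.0,"hand": 0.0},{"dx": 0.0,"dy": 0.0,"dz": 0.9,"turn": 0.0,"hand": 0.0},{"dx": 0.0,"dy": 0.0,"dz": 1.2,"turn": 0.0,"hand": 0.0},{"dx": 0.0,"dy": 0.0,"dz": 1.5,"turn": 0.0,"hand": 0.0},{"dx": 0.0,"dy": 0.0,"dz": 1.5,"turn": 0.0,"hand": 0.0}]'

```text
time: 4.75
tcp_pos: [500.6, 66.8, 143.0]
ee_rot: [-3.142, -0.001, 2.725]
ft_force: [-3.6, 2.9, 5.1]
grip_width: -0.0
```

```bash
python3 snap.py 4
```

```text
{'time': np.float64(4.75), 'tcp_pos': array([500.6 ,  66.85, 143.03]), 'ft_force': array([-3.57,  2.9 ,  5.08]), 'torque': array([ 0.44,  0.89, -0.02])}
```

View pics/s4.png

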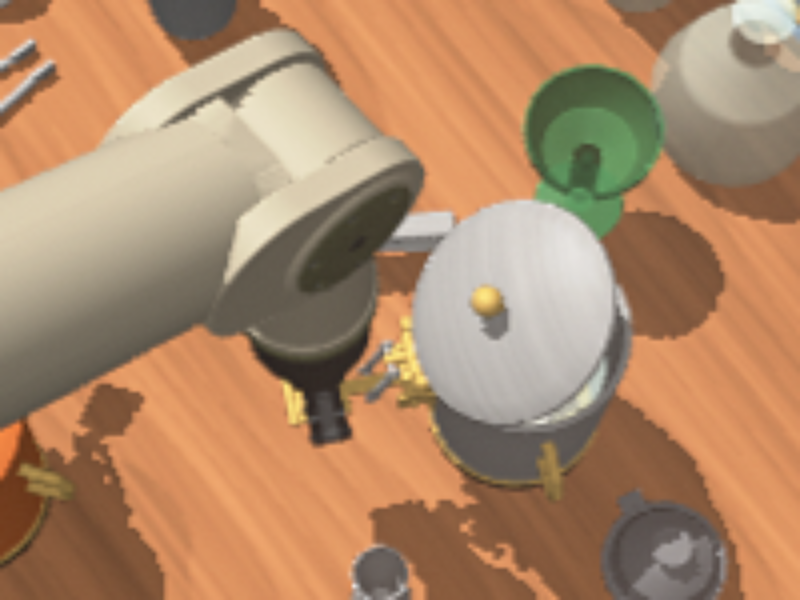

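servo_tool --deltas '[{"dx": 0.1,"dy": 0.0,"dz": 0.3,"turn": 0.0,"hand": 0.0},{"dx": 0.15,"dy": 0.0,"dz": 0.6,"turn": 0.0,"hand": 0.0},{"dx": 0.15,"dy": 0.0,"dz": 0.9,"turn": 0.0,"hand": 0.0},{"dx": 0.15,"dy": 0.0,"dz": 1.0,"turn": 0.0,"hand": 0.0},{"dx": 0.15,"dy": 0.0,"dz": 1.0,"turn": 0.0,"hand": 0.0}]'

```text
time: 5.3
tcp_pos: [500.2, 66.7, 133.4]
ee_rot: [3.141, 0.001, 2.724]
ft_force: [2.3, 0.2, 3.5]
grip_width: 0.1
```

```bash
python3 snap.py 5
```

```text
{'time': np.float64(5.3), 'tcp_pos': array([500.17,  66.75, 133.43]), 'ft_force': array([2.27, 0.23, 3.49]), 'torque': array([ 0.02, -0.47, -0.  ])}
```

View pics/s5.png

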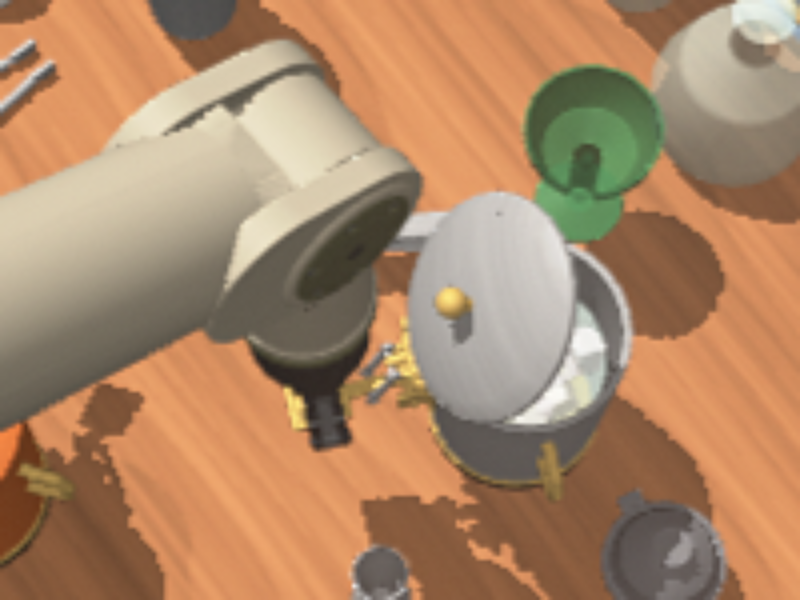

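```bash
cat > ang.py <<'E'
import sys
from h import *
def run(t):
    D=np.load(f'pics/s{t}.npy');v,u=np.mgrid[170:250,310:390]
    P=withdepth('scene',np.c_[u.ravel(),v.ravel()],D)
    o=np.array([630,9.7]);e=np.array([-.914,.405]);q=P[:,:2]-o
    a=q@e;b=q@np.array([.405,.914]);z=P[:,2]
    m=(abs(b)<40)&(a<70)&(a>-75)&(z>185 if t!='3' else z>178)&~(abs(b)<12)
    # bucket rim is 165 -> lid only above 180; robust plane
    X=np.c_[a,b,np.ones(len(a))][m];w=np.ones(m.sum(),bool)
    for _ in range(8):
        Q=X[w][:,:2].copy();Z=z[m][w];A=np.c_[Q,Z];c=np.median(A,0);U=np.linalg.svd(A-A.mean(0),full_matrices=False)[2][2]
        r=abs((np.c_[X[:,:2],z[m]]-A.mean(0))@U);w=r<6
    U*=np.sign(U[2]);print(t,'lid angle',np.arctan2(U[0],U[2]).round(3),w.sum(),m.sum(),'maxz',z[m].max().round())
for t in sys.argv[1:]: run(t)
E
python3 ang.py 3 4 5
```

```text
3 lid angle 0.153 848 1009 maxz 209.0
4 lid angle 0.503 833 984 maxz 253.0
5 lid angle 0.796 717 818 maxz 284.0
```

servo_tool --deltas '[{"dx": 0.0,"dy": 0.0,"dz": 0.2,"turn": 0.0,"hand": 0.0},{"dx": 0.0,"dy": 0.0,"dz": 0.4,"turn": 0.0,"hand": 0.0},{"dx": 0.0,"dy": 0.0,"dz": 0.6,"turn": 0.0,"hand": 0.0},{"dx": 0.0,"dy": 0.0,"dz": 0.7,"turn": 0.0,"hand": 0.0},{"dx": 0.0,"dy": 0.0,"dz": 0.7,"turn": 0.0,"hand": 0.0}]'

```text
time: 5.85
tcp_pos: [499.1, 66.9, 125.8]
ee_rot: [-3.141, -0.001, 2.725]
ft_force: [0.0, -0.9, 3.2]
grip_width: 0.5
```

```bash
python3 snap.py 6; python3 ang.py 6
```

```text
{'time': np.float64(5.85), 'tcp_pos': array([499.08,  66.87, 125.77]), 'ft_force': array([ 0.04, -0.87,  3.25]), 'torque': array([-0.01, -0.11,  0.02])}
6 lid angle 0.934 573 622 maxz 301.0
```

servo_tool --deltas '[{"dx": 0.0,"dy": 0.0,"dz": 0.1,"turn": 0.0,"hand": 0.0},{"dx": 0.0,"dy": 0.0,"dz": 0.2,"turn": 0.0,"hand": 0.0},{"dx": 0.0,"dy": 0.0,"dz": 0.2,"turn": 0.0,"hand": 0.0}]'

```text
time: 6.2
tcp_pos: [499.4, 66.9, 124.9]
ee_rot: [3.141, -0.001, 2.725]
ft_force: [-5.6, -1.1, 12.0]
grip_width: -0.0
```

```bash
python3 snap.py 7; python3 ang.py 7
```

```text
{'time': np.float64(6.2), 'tcp_pos': array([499.4 ,  66.85, 124.93]), 'ft_force': array([-5.63, -1.13, 11.99]), 'torque': array([-0.19,  0.95, -0.01])}
7 lid angle 0.954 548 597 maxz 304.0
```

View pics/s7.png

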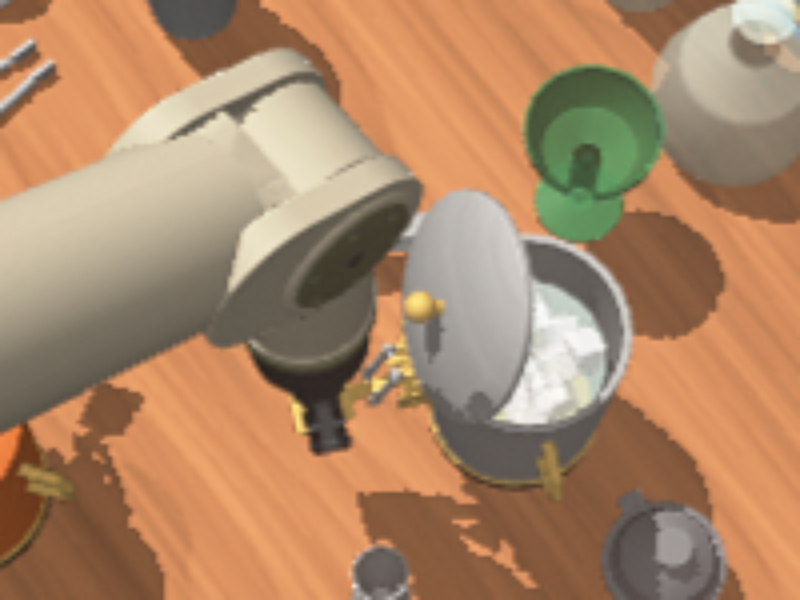

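```bash
python3 - <<'E'
from h import *
o=np.array([630,9.7]);e=np.array([-.914,.405]);f=np.array([.405,.914])
for t in '34567':
    im=cv2.imread(f'pics/s{t}.png');hsv=cv2.cvtColor(im,cv2.COLOR_BGR2HSV)
    m=((hsv[...,0]>14)&(hsv[...,0]<32)&(hsv[...,1]>90)&(hsv[...,2]>120)).astype(np.uint8)
    m[:270]=0;m[325:]=0;m[:,:404]=0;m[:,560:]=0
    k,l,s,c=cv2.connectedComponentsWithStats(m);i=1+s[1:,4].argmax()
    uv=(c[i]+.5)/4+[219.5,129.5]
    E,d=rays('scene',uv);d=d[0]
    tt=-((E[:2]-o)@f)/(d[:2]@f);p=E+tt*d;a=(p[:2]-o)@e
    th=np.arctan2(p[2]-166,77-a)-np.arctan2(36,77)
    print(t,c[i].round(),s[i,4],a.round(1),p[2].round(1),'r',np.hypot(p[2]-166,77-a).round(1),'theta',th.round(3))
E
```

```text
3 [521. 306.] 652 6.4 218.6 r 88.0 theta 0.203
4 [487. 301.] 715 29.4 241.0 r 88.8 theta 0.568
5 [453. 302.] 787 51.6 251.4 r 89.0 theta 0.845
6 [423. 306.] 895 70.2 254.9 r 89.2 theta 1.057
7 [421. 306.] 895 71.2 255.5 r 89.7 theta 1.069
```

servo_tool --deltas '[{"dx": 0.0,"dy": 0.0,"dz": 0.0,"turn": 0.0,"hand": 0.0},{"dx": 0.0,"dy": 0.0,"dz": 0.0,"turn": 0.0,"hand": 0.0},{"dx": 0.0,"dy": 0.0,"dz": 0.0,"turn": 0.0,"hand": 0.0},{"dx": 0.0,"dy": 0.0,"dz": 0.0,"turn": 0.0,"hand": 0.0}]'

```text
time: 6.65
tcp_pos: [499.4, 66.9, 124.9]
ee_rot: [3.141, -0.001, 2.725]
ft_force: [-4.4, -1.0, 11.7]
grip_width: 0.1
```

```bash
python3 snap.py 8; python3 ang.py 8; python3 - <<'E'
from h import *
im,D=capture('top');cv2.imwrite('pics/top8.png',im[:,:,::-1]);np.save('pics/top8.npy',D)
E
```

```text
{'time': np.float64(6.65), 'tcp_pos': array([499.38,  66.88, 124.95]), 'ft_force': array([-4.37, -0.96, 11.66]), 'torque': array([-0.23,  0.92,  0.01])}
8 lid angle 0.938 561 600 maxz 304.0
```

View pics/top8.png

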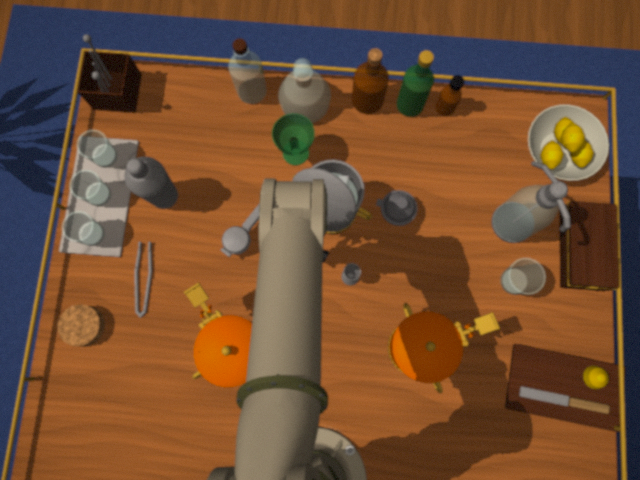

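```bash
python3 - <<'E'
from h import *
o=np.array([630,9.7]);e=np.array([-.914,.405]);f=np.array([.405,.914])
def edge(D,t):
    v,u=np.mgrid[170:250,310:390];P=withdepth('scene',np.c_[u.ravel(),v.ravel()],D)
    q=P[:,:2]-o;a=q@e;b=q@f;z=P[:,2]
    for b0 in(-30,-20,20,30):
        m=(abs(b-b0)<4)&(z>(170))&(a<90)&(a>-80)
        # profile endpoints
        A,Z=a[m],z[m];i=np.argsort(A);
        print(t,b0,[(int(x),int(y)) for x,y in zip(A[i][::7],Z[i][::7])])
edge(np.load('pics/scene0.npy'),0);edge(np.load('pics/s8.npy'),8)
E
```

```text
0 -30 [(-64, 172), (-58, 176), (-52, 179), (-44, 179), (-39, 183), (-34, 186), (-28, 182), (-23, 184), (-16, 185), (-10, 182), (-5, 186), (0, 188), (6, 186), (11, 186), (16, 181), (22, 183), (27, 185), (33, 185), (39, 185), (45, 185), (51, 177), (56, 177), (61, 171)]
0 -20 [(-67, 174), (-60, 177), (-55, 184), (-49, 184), (-44, 177), (-38, 187), (-32, 185), (-25, 192), (-20, 183), (-14, 186), (-9, 187), (-3, 189), (3, 188), (8, 185), (15, 189), (22, 188), (28, 182), (34, 186), (40, 189), (45, 183), (51, 180), (58, 180), (64, 176), (69, 170), (79, 175)]
0 20 [(-71, 170), (-60, 175), (-54, 183), (-46, 185), (-40, 183), (-33, 183), (-27, 184), (-20, 182), (-11, 188), (-3, 189), (4, 190), (10, 191), (17, 187), (24, 187), (31, 185), (36, 185), (42, 184), (49, 183), (55, 181), (61, 175), (68, 175), (76, 171)]
0 30 [(-65, 173), (-56, 180), (-49, 178), (-43, 183), (-35, 185), (-28, 182), (-21, 181), (-13, 187), (-8, 182), (0, 188), (4, 185), (11, 188), (18, 189), (24, 181), (31, 180), (38, 181), (44, 179), (51, 182), (57, 179), (64, 178)]
8 -30 [(-59, 171), (15, 293), (19, 290), (24, 291), (29, 286), (33, 283), (37, 279), (41, 269), (45, 263), (49, 259), (53, 250), (58, 238), (63, 239), (69, 218), (72, 212), (77, 192), (85, 483), (88, 479)]
8 -20 [(-64, 171), (13, 299), (19, 295), (23, 290), (27, 286), (32, 282), (36, 278), (41, 271), (46, 264), (51, 261), (56, 249), (60, 239), (66, 225), (71, 213), (75, 196), (79, 182), (80, 471), (82, 487), (84, 496), (89, 501)]
8 20 [(9, 298), (14, 296), (18, 297), (23, 289), (29, 285), (34, 283), (39, 278), (44, 269), (49, 262), (53, 249), (59, 244), (64, 236)]
8 30 [(11, 297), (16, 298), (21, 295), (27, 286), (32, 284), (37, 276), (42, 274), (47, 264), (52, 258), (59, 246), (64, 231), (72, 210), (77, 194)]
```

The far edge of the lid turned from (146,6) to (66,132) about the hinge, which is 1.07 rad, so it is fully open. I hold it there.

servo_tool --deltas '[{"dx": 0.0,"dy": 0.0,"dz": 0.0,"turn": 0.0,"hand": 0.0},{"dx": 0.0,"dy": 0.0,"dz": 0.0,"turn": 0.0,"hand": 0.0},{"dx": 0.0,"dy": 0.0,"dz": 0.0,"turn": 0.0,"hand": 0.0},{"dx": 0.0,"dy": 0.0,"dz": 0.0,"turn": 0.0,"hand": 0.0},{"dx": 0.0,"dy": 0.0,"dz": 0.0,"turn": 0.0,"hand": 0.0},{"dx": 0.0,"dy": 0.0,"dz": 0.0,"turn": 0.0,"hand": 0.0},{"dx": 0.0,"dy": 0.0,"dz": 0.0,"turn": 0.0,"hand": 0.0},{"dx": 0.0,"dy": 0.0,"dz": 0.0,"turn": 0.0,"hand": 0.0}]'

```text
time: 7.55
tcp_pos: [499.4, 66.9, 125.0]
ee_rot: [3.141, -0.001, 2.725]
ft_force: [-4.3, -1.2, 11.6]
grip_width: 0.0
```

servo_tool --deltas '[{"dx": 0.0,"dy": 0.0,"dz": 0.0,"turn": 0.0,"hand": 0.0},{"dx": 0.0,"dy": 0.0,"dz": 0.0,"turn": 0.0,"hand": 0.0},{"dx": 0.0,"dy": 0.0,"dz": 0.0,"turn": 0.0,"hand": 0.0},{"dx": 0.0,"dy": 0.0,"dz": 0.0,"turn": 0.0,"hand": 0.0},{"dx": 0.0,"dy": 0.0,"dz": 0.0,"turn": 0.0,"hand": 0.0},{"dx": 0.0,"dy": 0.0,"dz": 0.0,"turn": 0.0,"hand": 0.0},{"dx": 0.0,"dy": 0.0,"dz": 0.0,"turn": 0.0,"hand": 0.0},{"dx": 0.0,"dy": 0.0,"dz": 0.0,"turn": 0.0,"hand": 0.0}]'

```text
time: 8.35
tcp_pos: [499.4, 66.9, 124.9]
ee_rot: [3.141, -0.001, 2.725]
ft_force: [-4.6, -0.7, 11.5]
grip_width: -0.1
```

servo_tool --deltas '[{"dx": 0.0,"dy": 0.0,"dz": 0.0,"turn": 0.0,"hand": 0.0},{"dx": 0.0,"dy": 0.0,"dz": 0.0,"turn": 0.0,"hand": 0.0},{"dx": 0.0,"dy": 0.0,"dz": 0.0,"turn": 0.0,"hand": 0.0},{"dx": 0.0,"dy": 0.0,"dz": 0.0,"turn": 0.0,"hand": 0.0},{"dx": 0.0,"dy": 0.0,"dz": 0.0,"turn": 0.0,"hand": 0.0},{"dx": 0.0,"dy": 0.0,"dz": 0.0,"turn": 0.0,"hand": 0.0},{"dx": 0.0,"dy": 0.0,"dz": 0.0,"turn": 0.0,"hand": 0.0},{"dx": 0.0,"dy": 0.0,"dz": 0.0,"turn": 0.0,"hand": 0.0}]'

```text
time: 9.15
tcp_pos: [499.4, 66.9, 125.0]
ee_rot: [3.141, -0.001, 2.725]
ft_force: [-4.9, -1.1, 11.6]
grip_width: 0.1
```

servo_tool --deltas '[{"dx": 0.0,"dy": 0.0,"dz": 0.0,"turn": 0.0,"hand": 0.0},{"dx": 0.0,"dy": 0.0,"dz": 0.0,"turn": 0.0,"hand": 0.0},{"dx": 0.0,"dy": 0.0,"dz": 0.0,"turn": 0.0,"hand": 0.0},{"dx": 0.0,"dy": 0.0,"dz": 0.0,"turn": 0.0,"hand": 0.0},{"dx": 0.0,"dy": 0.0,"dz": 0.0,"turn": 0.0,"hand": 0.0},{"dx": 0.0,"dy": 0.0,"dz": 0.0,"turn": 0.0,"hand": 0.0}]'

```text
time: 9.75
tcp_pos: [499.4, 66.9, 124.9]
ee_rot: [3.141, -0.001, 2.725]
ft_force: [-5.3, -1.0, 10.8]
grip_width: 0.2
```

servo_tool --deltas '[{"dx": 0.0,"dy": 0.0,"dz": -0.2,"turn": 0.0,"hand": 0.0},{"dx": 0.0,"dy": 0.0,"dz": -0.4,"turn": 0.0,"hand": 0.0},{"dx": 0.0,"dy": 0.0,"dz": -0.6,"turn": 0.0,"hand": 0.0},{"dx": 0.0,"dy": 0.0,"dz": -0.8,"turn": 0.0,"hand": 0.0},{"dx": 0.0,"dy": 0.0,"dz": -1.0,"turn": 0.0,"hand": 0.0},{"dx": 0.0,"dy": 0.0,"dz": -1.2,"turn": 0.0,"hand": 0.0},{"dx": 0.0,"dy": 0.0,"dz": -1.4,"turn": 0.0,"hand": 0.0},{"dx": 0.0,"dy": 0.0,"dz": -1.6,"turn": 0.0,"hand": 0.0}]'

```text
time: 10.55
tcp_pos: [499.7, 67.0, 140.6]
ee_rot: [3.141, -0.0, 2.725]
ft_force: [-4.6, 2.6, 4.6]
grip_width: 0.2
```

servo_tool --deltas '[{"dx": -0.1,"dy": 0.0,"dz": -0.2,"turn": 0.0,"hand": 0.0},{"dx": -0.1,"dy": 0.0,"dz": -0.4,"turn": 0.0,"hand": 0.0},{"dx": -0.1,"dy": 0.0,"dz": -0.6,"turn": 0.0,"hand": 0.0},{"dx": -0.1,"dy": 0.0,"dz": -0.8,"turn": 0.0,"hand": 0.0},{"dx": -0.1,"dy": 0.0,"dz": -1.0,"turn": 0.0,"hand": 0.0},{"dx": -0.1,"dy": 0.0,"dz": -1.2,"turn": 0.0,"hand": 0.0},{"dx": -0.1,"dy": 0.0,"dz": -1.4,"turn": 0.0,"hand": 0.0},{"dx": -0.1,"dy": 0.0,"dz": -1.5,"turn": 0.0,"hand": 0.0}]'

```text
time: 11.35
tcp_pos: [501.6, 66.1, 156.0]
ee_rot: [3.141, 0.002, 2.724]
ft_force: [4.7, -0.4, 4.3]
grip_width: -0.1
```

```bash
python3 snap.py 9
```

```text
{'time': np.float64(11.35), 'tcp_pos': array([501.6 ,  66.08, 155.97]), 'ft_force': array([ 4.74, -0.39,  4.26]), 'torque': array([-0.28, -0.85, -0.03])}
```

View pics/s9.png

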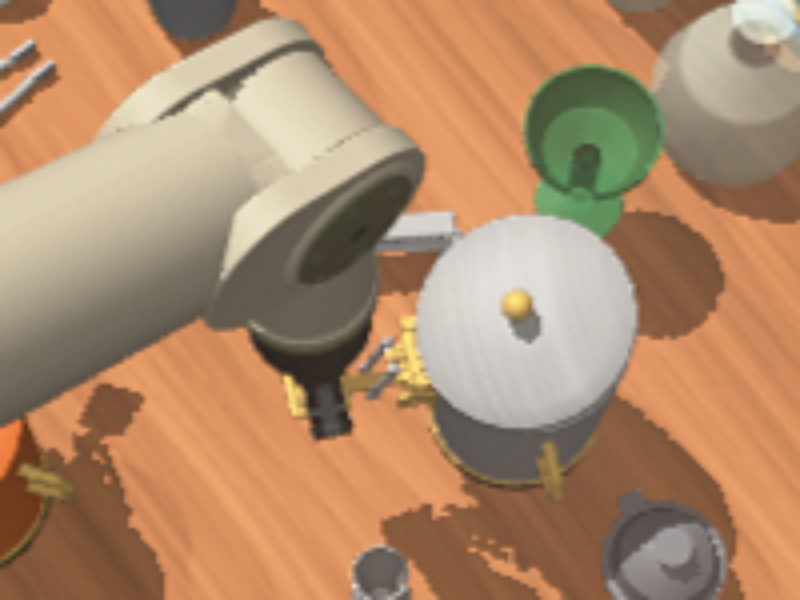

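servo_tool --deltas '[{"dx": 0.0,"dy": 0.0,"dz": -0.1,"turn": 0.0,"hand": 0.0},{"dx": 0.0,"dy": 0.0,"dz": -0.2,"turn": 0.0,"hand": 0.0},{"dx": 0.0,"dy": 0.0,"dz": -0.3,"turn": 0.0,"hand": 0.0},{"dx": 0.0,"dy": 0.0,"dz": -0.4,"turn": 0.0,"hand": 0.0},{"dx": 0.0,"dy": 0.0,"dz": -0.5,"turn": 0.0,"hand": 0.0},{"dx": 0.0,"dy": 0.0,"dz": -0.6,"turn": 0.0,"hand": 0.0},{"dx": 0.0,"dy": 0.0,"dz": -0.7,"turn": 0.0,"hand": 0.0},{"dx": 0.0,"dy": 0.0,"dz": -0.8,"turn": 0.0,"hand": 0.0}]'

```text
time: 12.2
tcp_pos: [500.5, 66.5, 163.3]
ee_rot: [-3.141, -0.0, 2.725]
ft_force: [4.3, -1.8, 3.1]
grip_width: 0.2
```

servo_tool --deltas '[{"dx": 0.0,"dy": 0.0,"dz": -0.1,"turn": 0.0,"hand": 0.0},{"dx": 0.0,"dy": 0.0,"dz": -0.2,"turn": 0.0,"hand": 0.0},{"dx": 0.0,"dy": 0.0,"dz": -0.3,"turn": 0.0,"hand": 0.0},{"dx": 0.0,"dy": 0.0,"dz": -0.4,"turn": 0.0,"hand": 0.0},{"dx": 0.0,"dy": 0.0,"dz": -0.6,"turn": 0.0,"hand": 0.0},{"dx": 0.0,"dy": 0.0,"dz": -0.8,"turn": 0.0,"hand": 0.0},{"dx": 0.0,"dy": 0.0,"dz": -1.0,"turn": 0.0,"hand": 0.0},{"dx": 0.0,"dy": 0.0,"dz": -1.2,"turn": 0.0,"hand": 0.0}]'

```text
time: 13.0
tcp_pos: [500.4, 66.6, 175.3]
ee_rot: [-3.141, -0.0, 2.725]
ft_force: [-0.2, -0.1, 1.0]
grip_width: 0.2
```

servo_tool --deltas '[{"dx": 0.0,"dy": 0.0,"dz": -2.0,"turn": 0.0,"hand": 0.0},{"dx": 0.0,"dy": 0.0,"dz": -4.0,"turn": 0.0,"hand": 0.0},{"dx": 0.0,"dy": 0.0,"dz": -6.0,"turn": 0.0,"hand": 0.0},{"dx": 1.0,"dy": 0.0,"dz": -8.0,"turn": 0.0,"hand": 0.0},{"dx": 3.0,"dy": 0.0,"dz": -10.0,"turn": 0.0,"hand": 0.0},{"dx": 4.0,"dy": 0.0,"dz": -11.0,"turn": 0.0,"hand": 0.0},{"dx": 4.0,"dy": 0.0,"dz": -11.0,"turn": 0.0,"hand": 0.0},{"dx": 4.0,"dy": 0.0,"dz": -11.0,"turn": 0.0,"hand": 0.0}]'

```text
time: 13.8
tcp_pos: [464.0, 82.7, 284.8]
ee_rot: [3.142, -0.0, 2.725]
ft_force: [0.1, -0.2, 0.5]
grip_width: -0.1
```

```bash
python3 snap.py 10; python3 - <<'E'
from h import *
a=cv2.imread('pics/s10.png');im,D=capture('scene');b=cv2.imread('pics/scene0.png')
cv2.imwrite('pics/scene10.png',im[:,:,::-1])
P=[]
o=np.array([630,9.7]);e=np.array([-.914,.405])
for nm,I in(('0',b),('10',im[:,:,::-1].copy())):
    hsv=cv2.cvtColor(I,cv2.COLOR_BGR2HSV)
    m=((hsv[...,0]>14)&(hsv[...,0]<32)&(hsv[...,1]>90)&(hsv[...,2]>110)).astype(np.uint8)
    for x0,y0,x1,y1 in((343,196,362,215),(352,236,364,256)):
        v,u=np.nonzero(m[y0:y1,x0:x1]);print(nm,len(u),u.mean()+x0,v.mean()+y0)
E
```

```text
{'time': np.float64(13.8), 'tcp_pos': array([464.03,  82.66, 284.78]), 'ft_force': array([ 0.12, -0.16,  0.5 ]), 'torque': array([ 0.01, -0.03, -0.03])}
0 42 352.14285714285717 207.23809523809524
0 77 357.31168831168833 247.63636363636363
10 41 352.1951219512195 207.17073170731706
10 77 357.3376623376623 247.80519480519482
```

View pics/scene10.png

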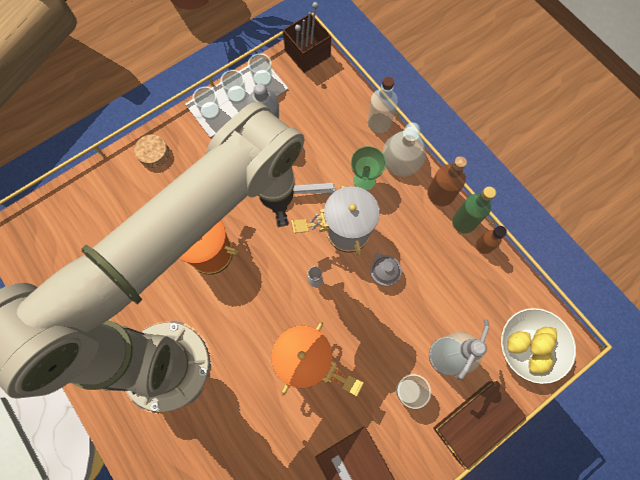

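The lid is closed: its knob is at (352,207), within 0.2 px of the start. The lever is up, the handle is where it was, and the gripper is clear.

```bash
python3 -c "
from station import finish_job
print(finish_job())"
```

```text
the job is handed in; nothing more can be done
None
```

The job is done and handed in at about 14 s. I pressed the steel bucket's lever with the closed fingertips until the force rose to about 12 N at the stop, and held it for about 3.9 s. Then I raised the fingers at 10–20 mm/s with the lever still against them, backed off and moved clear.

- **Lid open:** its far edge measured 1.07 rad and the knob ray gave 1.07 rad, against 1.08 for fully open. A plane fit over the lid read only 0.94 rad. I put that down to the domed top and did not rely on it.
- **Lid closed, bucket in place:** the knob and one bucket handle are within 0.2 px of their starting positions in the scene camera.
- **Clear of everything:** the lever is back up, the tool is about 110 mm above it, and the measured force is about 0.5 N, within sensor noise.
- **Bystanders:** I checked these only by eye in the last picture. The ones in view look unmoved, but the arm hid the tongs and part of the squeezer and shaker.

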